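Un-nest the sample pans and file each in its size row

ROBOT

A 6-joint arm with a two-finger parallel gripper is mounted at the origin on a cart in front of the work surface, level with it; the furniture and walls round the work are solid. World frame = base frame: x ahead of the robot, y to its left, z up, the work surface at z = 0. Lengths are in m, angles in rad, forces in N, time in s.
With the tool pointing down it reaches from about 0.3 to 0.875 m from the base axis. Payload 6.4 kg.
Tool frame: the origin (TCP) lies at the very end of the fingers, on their centre line; the grasp point (between the pads) lies 19 mm behind it; z points along the fingers, y is the line along which they close (so a half turn about z gives the same grasp; the last joint's range is limited). The gripper opens to 88 mm and grips with 3 to 60 N. Pads are 18 mm wide; open, the fingers measure 123 mm over their backs; the gripper's body (75 mm by 187 mm) begins 45 mm behind the grasp point.
Start: joints at [-1.554, 0.181, 1.607, -0, 1.354, -0.206], TCP at [0.127, -0.561, 0.239] pointing down, gripper open.
Joint ranges: [-2.99, 2.99], [-0.89, 2.07], [0.3, 2.58], [-1.14, 4.28], [0, 2.63], [-3.12, 3.12]. Speed limits (rad/s): [2.57, 2.57, 3.01, 3.14, 3.14, 3.14].

INTERFACE

Orientations are given as a unit quaternion [w, x, y, z].
In Python, from rig import status, optics, robot gives the robot as it stands.
- The arm moves only by the tool send_rows, never from a script. Its argument "steps" is a list of rows, each a list of 4 numbers: the shift along the tool's x, y, z in cm, then the turn about the tool's z in degrees. A call has 1 to 20 rows; each row shifts and turns the commanded pose from where the row before left it, along the tool's axes as they then stand; what a row does not reach is not made up. A row lasts 1/8 s, in which the tool goes at most 62.5 mm and 10.7 degrees, less where a joint would pass 70% of its speed; a pose out of reach is approached as far as the arm can. A call with a gripper value outside its range is refused whole. "jaw" is the closure, from 0 (fully open) to 1 (shut), set as the call begins (left out, the last holds). The fingers move at their own pace and stop on an object; "force" is the grip in N (left out, the last holds). Time passes only in rows, so rows that do not move let the fingers close. It gives the time, the measured TCP pose, the force, the opening and the grip force at its end, in the units of the state.
- status.state(): the state, without advancing time (a new reading comes with each control period).
- optics.grab_frame(name): name is "side" or "top" or "wrist"; returns a dict with "img" (384x512x3 uint8, red, green, blue), "depth" (384x512 float32, m along the optical axis (not along the pixel's ray), 0 where there is no reading), "K" (3x3 intrinsics, pixels), "world_from_camera" (4x4, takes a point from camera to world coordinates); the wrist camera has in their place "tool_from_camera" (4x4, takes a point from camera to tool coordinates, whose origin is the TCP and whose axes are the flange's). Camera axes: x right, y down, z forward; pixel columns grow to the right and rows downward; lengths in m; the calibration is good to about 2 mm. The wrist camera is an equidistant fisheye: a pixel r from the principal point sees the ray r / f radians off the axis. A picture is of the moment at which its call begins: read the wrist's pose just before it.
- robot.job_done(): hands the job in; it is judged then, once.
The state is a dict: "t": time; "q": joint angles; "joint_vel": joint speeds; "joint_efforts": joint torques, N m; "eef_pos": TCP position; "eef_rot": TCP orientation; "ft_force": force on the tool from outside, world axes, zero at the start; "ft_torque": the same for the moment, N m; "width": opening from 0.0 (shut) to 1.0 (fully open); "gripper_force": force on a finger pad.
Only numpy, scipy, OpenCV 4.12 (cv2) and the standard library are available. Lean on these libraries where they do the work, as an engineer would, in place of code of your own. Each camera call takes 0.05 s, during which the arm holds its last target. There are 200 camera calls.

TASK

A small sample box has been left nested in a larger pan, where only its ends can be reached: lift it out, leaving the pan standing, and put it down upright on the bare desk, clear of the pan and the rows, and let go. Then take the box again the other way, across its long sides (the rails leave no room for fingers at its ends), and stand it in the narrow row; last, stand the pan in the wide row. Both must end upright on the row's floor, crosswise like the one already standing there (ends towards the two rails); leave the tin, the jar and the brass ring where they are, and knock nothing over.

Things in the scene. Friction and masses are not known exactly. Their poses are not given: they have to be found in the camera images.
- small_box: Loose open aluminium box, 60 long (its x) x 38 wide (y) x 42 mm high, 3 mm walls, 80 g. Origin: centre of underside, z up. Starts inside large_pan on its 3 mm floor, long axes parallel, 5 mm from the pan's ends and 4 mm from its sides (too little for a finger); its top is 5 mm below the pan's side walls, but its ends stand free above the pan's low ends.
- large_pan: Loose open aluminium pan on the desk (z = 0), 76 long (its x) x 52 mm wide (y), 3 mm walls and floor: the two long side walls are 50 mm high, the two end walls only 14 mm. Origin: centre of its underside, z up. 160 g. Can be gripped across its long sides.
- row_small: Narrow row, fixed: grey channel 200 mm long (its y), open ends, floor 4 mm thick, two rails 52 mm high and 5 thick, inner faces at x = -35 and +35 mm. Origin: centre of underside, z up. A fixed copy of the box stands crosswise in it at y -97 to -59 mm (far end); y -59 to +100 mm is free. Its y points roughly at the robot (world -x).
- row_large: Wide row, fixed: like row_small, but inner rail faces at x = -43 and +43 mm, and a fixed copy of the pan stands crosswise in it at y -98 to -46 mm (far end); y -46 to +100 mm is free. The two rows stand side by side to the right of the pan, either one on the left.
- tin: Bystander: closed round aluminium tin, 66 mm across, 45 mm high. Origin: centre of its underside. Leave it alone. Behind it, in the middle of the desk, stands a monitor whose front begins at about world x = 0.68 m (y -0.3 to 0.15 m): when carrying things across, keep the arm and gripper on the near side of it.
- jar: Bystander: round white sample jar with a red screw lid, 46 mm across, 56 mm high. Origin: centre of its underside. Leave it alone.
- cutter: Bystander: brass ring, 63 mm across, 25 mm high. Origin: centre of its underside. Leave it alone.
Mind the look-alikes: they are no part of the job. Leave any blue look-alike of the large_pan alone.

How it is judged:
On the way, in this order (a step that is already met when the one before it is completed fails the run):
1. the small box stands upright on the bare desk, clear of the pan and the rows, let go (height (world z) of small_box between -0.003 and 0.0025 m and angle between small_box's own z axis and vertical below 0.06 rad and horizontal distance between small_box and large_pan above 0.05 m and contact force between the fingers and small_box below 0.05 N and linear speed of small_box below 0.02 m/s and height (world z) of large_pan below 0.0025 m), for 0.2 s.
2. the small box stands crosswise on the floor of the narrow row, let go, the pan still standing on the desk (x of small_box in the frame of row_small between -0.012 and 0.012 m and y of small_box in the frame of row_small between -0.045 and 0.085 m and z of small_box in the frame of row_small between 0.001 and 0.0075 m and angle between small_box's own z axis and vertical below 0.1 rad and angle between the x axis of small_box and the x axis of row_small, either way round below 0.2 rad and linear speed of small_box below 0.02 m/s and contact force between the fingers and small_box below 0.05 N and height (world z) of large_pan below 0.0025 m), for 0.2 s.
At the end, for the whole second after the job is handed in: Box on the narrow row's floor and pan on the wide row's, upright (0.1 rad), at rest, within 12 mm of the row's middle line, crosswise (long axis within 0.2 rad of square to the rails), in the free length (centre at row y -45 to +85 mm for the box, -25 to +80 mm for the pan) (x of small_box in the frame of row_small between -0.012 and 0.012 m and y of small_box in the frame of row_small between -0.045 and 0.085 m and z of small_box in the frame of row_small between 0.001 and 0.0075 m and angle between each of small_box, large_pan's own z axis and vertical below 0.1 rad and angle between the x axis of small_box and the x axis of row_small, either way round below 0.2 rad and linear speed of each of small_box, large_pan below 0.02 m/s and x of large_pan in the frame of row_large between -0.012 and 0.012 m and y of large_pan in the frame of row_large between -0.025 and 0.08 m and z of large_pan in the frame of row_large between 0.001 and 0.0075 m and angle between the x axis of large_pan and the x axis of row_large, either way round below 0.2 rad); the robot touches nothing.
It fails at once if the pan is lifted with the box still in it (height (world z) of large_pan above 0.015 m and distance between small_box and large_pan below 0.03 m).
It fails at once if the pan or the box is knocked over (angle between any of large_pan, small_box's own z axis and vertical above 0.8 rad).
It fails at once if a bystander (tin, jar, brass ring) is moved more than 25 mm (distance of any of tin, jar, cutter from where it was at the start of the episode above 0.025 m).
It also fails if it takes over 72 s, if anything falls off the work surface, if the arm or the gripper's body presses on something with over 40 N, if the wrist force passes 120 N, or if a joint passes its speed limit or range.

## Working session

There is one attempt and no reset: what is moved stays moved. The work goes in short steps, Python scripts to look and compute and a tool call to move; the robot and the scene stay as the last step left them, time stands still between calls to the robot, and variables do not carry over. Pictures are saved under pics/ and viewed, at most 10 in all, crops included, and the job is handed in when it is done.

Besides the shell and the picture viewer there is one more tool, called after "Request:" by a JSON object that holds its "fn" and its "kwargs", one argument or row to a line. send_rows: Moves the arm, as the interface text tells. Its arguments: {"type":"object","properties":{"steps":{"type":"array"},"jaw":{"type":"number"},"force":{"type":"number"}},"required":["steps"]}

```bash
ls; mkdir -p pics; python3 - <<'E'
from rig import status, optics
import cv2, numpy as np
s=status.state(); print(s)
ims=[]
for n in ["top","side"]:
    f=optics.grab_frame(n); np.savez(f"{n}0.npz",**f)
    cv2.imwrite(f"pics/{n}0.png",f["img"][...,::-1]); print(n,f["K"].tolist(),f["world_from_camera"].round(4).tolist())
E
```

```text
pics
{'t': 0.0, 'q': array([-1.55430735e+00,  1.81501894e-01,  1.60796994e+00, -1.64164481e-05,
        1.35380402e+00, -2.06264821e-01]), 'joint_vel': array([-3.42612736e-04, -2.02964929e-04,  7.61724092e-04,  9.75623971e-04,
       -8.02277914e-04, -6.39679631e-05]), 'joint_efforts': array([ 9.48821289e-04, -4.33875203e+01, -3.41844499e+01,  7.03429291e-02,
        3.86509637e-02, -1.37513866e-04]), 'eef_pos': array([ 0.12704989, -0.56025464,  0.23785055]), 'eef_rot': array([-8.38574146e-04,  9.93803453e-01,  1.11148500e-01,  7.17597688e-05]), 'ft_force': array([-0.10802006,  0.08531615, -0.7637253 ]), 'ft_torque': array([ 0.03758992, -0.02054155, -0.04571099]), 'gripper_force': 0.0, 'width': 1.0067035147519243}
top [[395.19959944279316, 0.0, 255.35239653268115], [0.0, 395.19959944279316, 194.0222389202633], [0.0, 0.0, 1.0]] [[-0.0035, -0.9892, 0.1466, 0.3602], [-0.9999, 0.0014, -0.0144, 0.0464], [0.014, -0.1467, -0.9891, 1.3059], [0.0, 0.0, 0.0, 1.0]]
side [[362.21653510934743, 0.0, 262.34664667766765], [0.0, 362.21653510934743, 192.27949548045422], [0.0, 0.0, 1.0]] [[-0.954, -0.1942, 0.2286, 0.2857], [-0.2993, 0.6668, -0.6825, 0.8961], [-0.0199, -0.7194, -0.6943, 0.8926], [0.0, 0.0, 0.0, 1.0]]
```

View pics/top0.png

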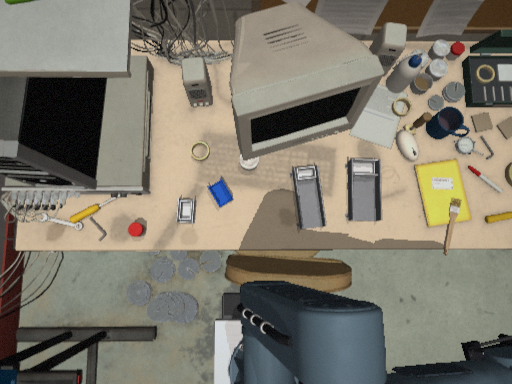

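View pics/side0.png

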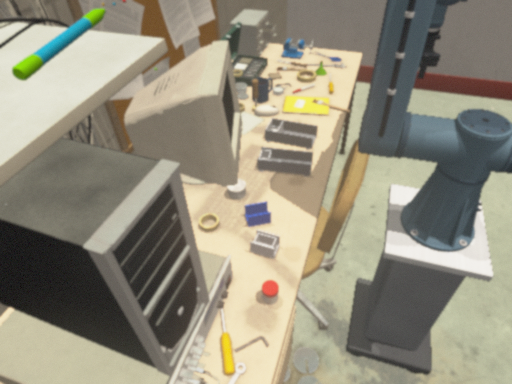

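Top view: there are two pan-like things. The aluminium one at (186,210) has the box nested in it, and the blue one at (220,192) is the look-alike. The other objects are the jar (136,229), the ring (201,150), the tin (249,162) and the rows at (309,197) and (364,189). I take the aluminium one, since it holds the box and isn't blue, and will confirm it in a crop.

```bash
cat > h.py <<'E'
import numpy as np, cv2
from scipy.spatial.transform import Rotation as R
def cloud(f):
    d=f["depth"]; K=f["K"]; v,u=np.mgrid[:d.shape[0],:d.shape[1]]
    p=np.stack([(u-K[0,2])/K[0,0]*d,(v-K[1,2])/K[1,1]*d,d],-1)
    T=f["world_from_camera"]; return p@T[:3,:3].T+T[:3,3]
def rect(xy):
    (c,s,a)=cv2.minAreaRect((xy*1000).astype(np.float32)); return np.round(c,1),np.round(s,1),round(a,1)
E
python3 - <<'E'
from h import *
for n,wins in [("top",dict(pan=(172,192,202,228),blue=(205,175,236,210),rowA=(285,158,332,235),rowB=(340,150,390,228),jar=(122,216,150,242),ring=(186,136,215,165),tin=(235,150,262,173))),
               ("side",dict(pan=(245,228,285,260),rowB=(262,115,322,150),rowA=(252,143,318,178)))]:
    f=dict(np.load(n+"0.npz")); P=cloud(f)
    for k,(a,b,c,d) in wins.items():
        p=P[b:d,a:c].reshape(-1,3); dd=f["depth"][b:d,a:c].ravel(); p=p[dd>0]
        z=p[:,2]
        m=(z>0.012)&(z<0.075); print(n,k,"n",m.sum(),"z desk",np.round(np.median(z[z<0.01]),4) if (z<.01).any() else None,"top",np.round(np.percentile(z[m],95),4), "all",rect(p[m][:,:2]))
        m=(z>0.03)&(z<.075); print("   >30mm",m.sum(),rect(p[m][:,:2]))
f=dict(np.load("top0.npz"))["img"]
c=np.hstack([cv2.resize(f[175:245,165:240],None,fx=5.3,fy=5.3,interpolation=2),cv2.resize(f[150:245,280:395],(400,371),interpolation=2)]) 
cv2.imwrite("pics/crop.png",c[...,::-1])
E
```

```text
top pan n 280 z desk 0.0011 top 0.0522 all (array([495.1, 252.4]), array([53.3, 76.1]), 86.2)
   >30mm 196 (array([495.5, 252.3]), array([53.4, 73.9]), 86.5)
top blue n 89 z desk 0.0008 top 0.0541 all (array([554.1, 143.2]), array([76.7, 52.7]), 30.5)
   >30mm 59 (array([553.5, 143. ]), array([75.8, 52.7]), 30.8)
top rowA n 567 z desk 0.0014 top 0.0545 all (array([ 538.3, -146.8]), array([198.6,  82. ]), 6.6)
   >30mm 424 (array([ 538.4, -146.7]), array([198.6,  81.8]), 6.4)
top rowB n 787 z desk 0.0014 top 0.055 all (array([ 562. , -329.4]), array([ 97.7, 198.1]), 88.5)
   >30mm 532 (array([ 562.2, -329.6]), array([ 97.5, 197.9]), 88.3)
top jar n 200 z desk 0.0006 top 0.0603 all (array([433.4, 407. ]), array([45.2, 41.2]), 89.0)
   >30mm 182 (array([433.4, 407. ]), array([45.2, 41.2]), 89.0)
top ring n 116 z desk -0.0001 top 0.0289 all (array([696.7, 212.9]), array([63.4, 60.8]), 26.7)
   >30mm 3 (array([672.5, 219.9]), array([44.3, 11.9]), 76.7)
top tin n 227 z desk -0.0004 top 0.0707 all (array([652.9,  48.6]), array([70.2, 47. ]), 79.4)
   >30mm 214 (array([652.9,  48.6]), array([70.2, 47. ]), 79.4)
side pan n 495 z desk -0.0011 top 0.0495 all (array([496.8, 254. ]), array([55.6, 77.2]), 86.3)
   >30mm 322 (array([497.3, 254. ]), array([55.6, 76.5]), 86.5)
side rowB n 905 z desk -0.0006 top 0.052 all (array([ 564.1, -273.4]), array([216.8, 198.3]), 88.8)
   >30mm 554 (array([ 564.8, -272.9]), array([216.7, 197.5]), 88.4)
side rowA n 990 z desk -0.0005 top 0.0508 all (array([ 545.7, -190.9]), array([199.7, 184.6]), 6.6)
   >30mm 572 (array([ 540.4, -144.7]), array([201.2,  87.6]), 5.5)
```

View pics/crop.png

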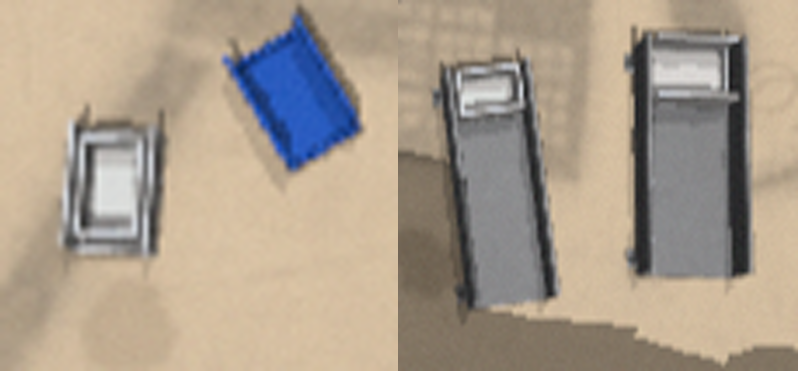

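The crop confirms it: the left panel shows the aluminium pan with the nested box (around 112,190), and the blue pan is empty. The right panel shows the narrow row (box copy at its far end) on the left and the wide row on the right. The measured sizes match: 76x53, 80x199 and 96x198 mm. I'm heading to the pan now.

Request:
{"fn": "send_rows", "kwargs": {
  "steps": [
    [0,0,0,-10.5],
    [0,0,0,-10.5],
    [0,0,0,-10.5],
    [0,0,0,-10.5],
    [0,0,0,-10.5],
    [0,0,0,-10.5],
    [0,0,0,-10.5],
    [4.2,3,0,0],
    [4.2,3,0,0],
    [4.2,3,0,0],
    [4.2,3,0,0],
    [4.2,3,0,0],
    [4.2,3,0,0],
    [4.2,3,0,0],
    [4.2,3,0,0],
    [4.2,3,0,0]
  ],
  "jaw": 0
}}

```text
t: 2.1
eef_pos: [0.4218, -0.1996, 0.2386]
eef_rot: [-0.0, 0.73, 0.684, -0.0]
ft_force: [0.5, -1.4, 0.7]
width: 1.007
gripper_force: 0.0
```

```bash
cat >> h.py <<'E'
def pose(s):
    M=R.from_quat(np.roll(s["eef_rot"],-1)).as_matrix(); return s["eef_pos"],M
def to(s,x,y,z,closing_deg):
    """tool-frame shift (cm) and turn about tool z (deg) to the target; closing direction mod 180"""
    p,M=pose(s); c=np.degrees(np.arctan2(M[1,1],M[0,1]))
    turn=-((closing_deg-c+90)%180-90)
    print("at",p.round(4),"closing",round(c,1),"shift cm",((np.array([x,y,z])-p)@M*100).round(2),"turn",round(turn,1),"q6",round(s["q"][5],2))
E
python3 - <<'E'
from h import *
from rig import status,optics
s=status.state(); print(s["t"]); to(s,.496,.253,.2,-3.8)
f=optics.grab_frame("wrist"); np.savez("w1.npz",**f,p=s["eef_pos"],M=pose(s)[1]); cv2.imwrite("pics/w1.png",f["img"][...,::-1]); print(f["K"].tolist(),f["tool_from_camera"].round(4).tolist(),f["depth"].max())
E
```

```text
2.1
at [ 0.4218 -0.1996  0.2386] closing -3.7 shift cm [45.65  4.45  3.86] turn 0.1 q6 -0.63
[[297.3186396354542, 0.0, 254.84653592011003], [0.0, 297.3186396354542, 187.50516170831494], [0.0, 0.0, 1.0]] [[0.0002, -0.9583, -0.2857, 0.0739], [1.0, -0.0002, 0.0012, 0.0003], [-0.0012, -0.2857, 0.9583, -0.1447], [0.0, 0.0, 0.0, 1.0]] 1.4144697
```

View pics/w1.png

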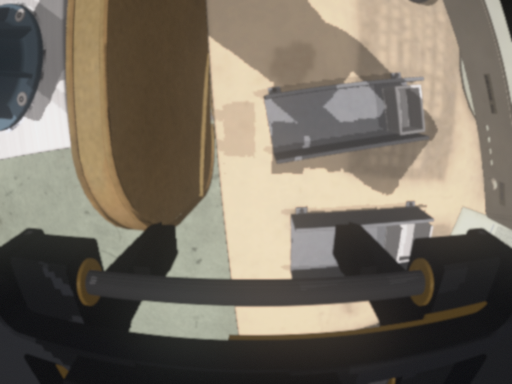

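The wrist view shows the narrow row complete at about (345,115) with its box copy at (410,108). The wide row is below it at (360,240), partly hidden by the fingers. I'll measure the narrow row from here and move on to the pan.

```bash
cat >> h.py <<'E'
def wcloud(f,p,M):
    K=f["K"]; d=f["depth"]; v,u=np.mgrid[:d.shape[0],:d.shape[1]]
    a=(u-K[0,2])/K[0,0]; b=(v-K[1,2])/K[1,1]; th=np.hypot(a,b)+1e-9
    P=np.stack([a/th*np.tan(th)*d,b/th*np.tan(th)*d,d],-1)
    P[(d<=0)|(th>1.4)]=np.nan
    T=f["tool_from_camera"]; P=P@T[:3,:3].T+T[:3,3]
    return P@M.T+p
def row(P,c,ang,half):
    """inner rail faces and ends of a row from a cloud, in a guessed frame (u along ang, v across)"""
    t=np.radians(ang); e=np.array([[np.cos(t),np.sin(t)],[-np.sin(t),np.cos(t)]])
    q=P.reshape(-1,3); q=q[np.isfinite(q[:,0])]; uv=(q[:,:2]-c)@e.T; z=q[:,2]
    near=(abs(uv[:,0])<.11)&(abs(uv[:,1])<half+.012)
    top=near&(z>.046)&(z<.058)&(uv[:,0]<.035)
    for sgn in (1,-1):
        m=top&(sgn*uv[:,1]>half-.01); k=np.polyfit(uv[m,0],uv[m,1],1)
        print(" rail",sgn,m.sum(),"v mid",(1000*np.median(uv[m,1])).round(1),"min/max",(1000*np.percentile(uv[m,1],[3,97])).round(1),"slope deg",np.degrees(np.arctan(k[0])).round(2),"u",(1000*np.percentile(uv[m,0],[1,99])).round(1),"z",np.median(z[m]).round(4))
    m=near&(z>.001)&(z<.007)&(abs(uv[:,1])<half+.001)
    print(" floor v",(1000*np.percentile(uv[m,1],[1,99])).round(1),"u",(1000*np.percentile(uv[m,0],[1,99])).round(1),"z",np.median(z[m]).round(4))
E
python3 - <<'E'
from h import *
f=dict(np.load("w1.npz")); W=wcloud(f,f["p"],f["M"]); t=dict(np.load("top0.npz")); T=cloud(t); S=cloud(dict(np.load("side0.npz")))
A=np.array([.5385,-.1465]);B=np.array([.562,-.3295])
for n,P in (("wrist",W),("top",T),("side",S)): print(n,"A"); row(P,A,6.5,.035)
for n,P in (("wrist",W),("top",T),("side",S)): print(n,"B"); row(P,B,-1.6,.043)
E
```

```text
wrist A
 rail 1 502 v mid 36.3 min/max [33.8 38.8] slope deg 0.09 u [-95.1  33.8] z 0.0507
 rail -1 521 v mid -37.9 min/max [-40.8 -35.7] slope deg 0.0 u [-95.4  33.3] z 0.0506
 floor v [-35.5  33.2] u [-95.3  95.9] z 0.003
top A
 rail 1 72 v mid 37.8 min/max [35.2 40.4] slope deg 0.17 u [-98.1  34.6] z 0.052
 rail -1 75 v mid -36.8 min/max [-39.9 -34.5] slope deg 0.48 u [-97.1  32.7] z 0.0514
 floor v [-35.3  28.1] u [-106.5   93.7] z 0.0042
side A
 rail 1 64 v mid 39.6 min/max [33.9 43.9] slope deg 0.34 u [-95.7  31.8] z 0.0493
 rail -1 62 v mid -35.0 min/max [-40.1 -30.4] slope deg 0.29 u [-94.6  32.6] z 0.0489
 floor v [-35.5  17.3] u [-106.8   89. ] z 0.0036
wrist B
 rail 1 347 v mid 45.4 min/max [42.  47.2] slope deg 0.25 u [-95.3  34.4] z 0.0504Traceback (most recent call last):
  File "<stdin>", line 5, in <module>
  File "h.py", line 30, in row
    m=top&(sgn*uv[:,1]>half-.01); k=np.polyfit(uv[m,0],uv[m,1],1)
                                    ~~~~~~~~~~^^^^^^^^^^^^^^^^^^^
    raise TypeError("expected non-empty vector for x")
TypeError: expected non-empty vector for x
```

Request:
{"fn": "send_rows", "kwargs": {
  "steps": [
    [5.1,0.5,0,0],
    [5.1,0.5,0,0],
    [5.1,0.5,0,0],
    [5.1,0.5,0,0],
    [5.1,0.5,0,0],
    [5.1,0.5,0,0],
    [5.1,0.5,0,0],
    [5.1,0.5,0,0],
    [4.8,0.5,0,0],
    [0,0,0,0],
    [0,0,0,0]
  ]
}}

```text
t: 3.52
eef_pos: [0.4953, 0.2504, 0.2381]
eef_rot: [-0.0, 0.73, 0.684, -0.001]
ft_force: [-0.1, 0.1, -0.3]
width: 1.0
gripper_force: 0.0
```

```bash
python3 - <<'E'
from h import *
from rig import status,optics
s=status.state(); p,M=pose(s)
f=optics.grab_frame("wrist"); np.savez("w2.npz",**f,p=p,M=M); cv2.imwrite("pics/w2.png",f["img"][...,::-1])
P=wcloud(f,p,M).reshape(-1,3); P=P[np.isfinite(P[:,0])]
P=P[(abs(P[:,0]-.496)<.06)&(abs(P[:,1]-.253)<.05)]
z=P[:,2]
for lo,hi in((.012,.06),(.047,.06),(.035,.0465)):
    m=(z>lo)&(z<hi); print(lo,m.sum(),rect(P[m][:,:2]),np.median(z[m]))
to(s,.496,.253,.021,-3.8)
E
```

```text
0.012 1951 (array([498.4, 252.4]), array([53.6, 76.6]), 86.3) 0.04254132256002485
0.047 438 (array([498.4, 252.4]), array([53.5, 75.2]), 86.5) 0.048863993183531046
0.035 812 (array([497.9, 253.5]), array([50.6, 75.8]), 86.9) 0.043241975326455726
at [0.4953 0.2504 0.2381] closing -3.7 shift cm [ 0.29  0.08 21.71] turn 0.1 q6 0.32
```

View pics/w2.png

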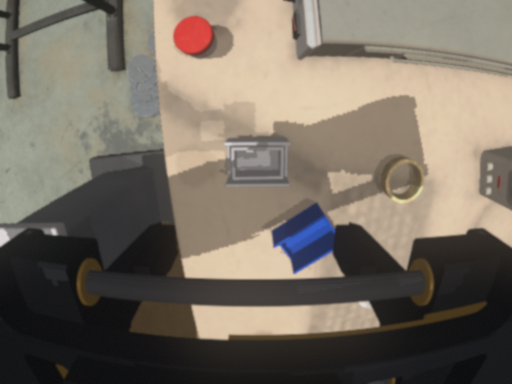

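The wrist view shows the pan with the nested box at (257,162), the blue look-alike clear at (305,238) and the jar at (194,36). The pan centre comes out at (0.497, 0.2525), within 2 mm between cameras. I'm going down over the box ends.

Request:
{"fn": "send_rows", "kwargs": {
  "steps": [
    [0.1,0.1,4,0],
    [0.1,0.1,4,0],
    [0,0,4,0],
    [0,0,4,0],
    [0,0,2.5,0],
    [0,0,1.5,0],
    [0,0,1,0],
    [0,0,0.6,0],
    [0,0,0,0],
    [0,0,0,0]
  ]
}}

```text
t: 4.82
eef_pos: [0.4984, 0.253, 0.0234]
eef_rot: [0.0, 0.73, 0.684, 0.001]
ft_force: [-0.0, -0.2, -1.1]
width: 0.999
gripper_force: 0.0
```

Request:
{"fn": "send_rows", "kwargs": {
  "steps": [
    [0,0,0,0],
    [0,0,0,0],
    [0,0,0,0],
    [0,0,0,0],
    [0,0,0,0],
    [0,0,0,0],
    [0,0,0,0],
    [0,0,0,0]
  ],
  "jaw": 1,
  "force": 15
}}

```text
t: 5.82
eef_pos: [0.4979, 0.2529, 0.0229]
eef_rot: [0.0, 0.73, 0.684, 0.0]
ft_force: [-1.1, 0.5, 3.3]
width: 0.682
gripper_force: 15.0
```

Request:
{"fn": "send_rows", "kwargs": {
  "steps": [
    [0,0,-0.4,0],
    [0,0,-0.8,0],
    [0,0,-1.5,0],
    [0,0,-2,0],
    [0,0,-2.5,0],
    [0,0,-2.5,0],
    [0,0,-1,0],
    [0,0,0,0]
  ]
}}

```text
t: 6.82
eef_pos: [0.4983, 0.2529, 0.1307]
eef_rot: [0.0, 0.73, 0.684, 0.001]
ft_force: [0.3, 0.8, -0.6]
width: 0.68
gripper_force: 15.0
```

Request:
{"fn": "send_rows", "kwargs": {
  "steps": [
    [-2,-0.2,0,0],
    [-3.5,-0.3,0,0],
    [-4,-0.4,0,0],
    [-4,-0.4,0,0],
    [-4,-0.4,0,0],
    [-3.5,-0.3,0,0],
    [-2.5,-0.3,0,0],
    [0,0,0,8],
    [0,0,0,10],
    [0,0,0,10],
    [0,0,0,10],
    [0,0,0,10],
    [0,0,0,10],
    [0,0,0,10],
    [0,0,0,8],
    [0,0,0,4],
    [0,0,0,0]
  ]
}}

```text
t: 8.95
eef_pos: [0.4584, 0.0192, 0.1287]
eef_rot: [-0.0, 0.999, 0.055, -0.001]
ft_force: [0.3, -0.9, -0.0]
width: 0.684
gripper_force: 15.0
```

```bash
python3 - <<'E'
from h import *
from rig import status,optics
s=status.state(); to(s,.46,.02,.02,-83.5); print(s["t"])
f=optics.grab_frame("side"); P=cloud(f); cv2.imwrite("pics/s1.png",cv2.resize(f["img"][110:310,190:390],None,fx=3,fy=3)[...,::-1])
q=P.reshape(-1,3); m=(abs(q[:,0]-.497)<.06)&(abs(q[:,1]-.253)<.05)&(q[:,2]>.012)&(q[:,2]<.07); print("pan",rect(q[m][:,:2]))
E
```

```text
at [0.4584 0.0192 0.1287] closing -83.7 shift cm [ 0.19 -0.05 10.87] turn -0.2 q6 1.24
8.95
pan (array([496.9, 253.8]), array([56.6, 75.8]), 85.8)
```

View pics/s1.png

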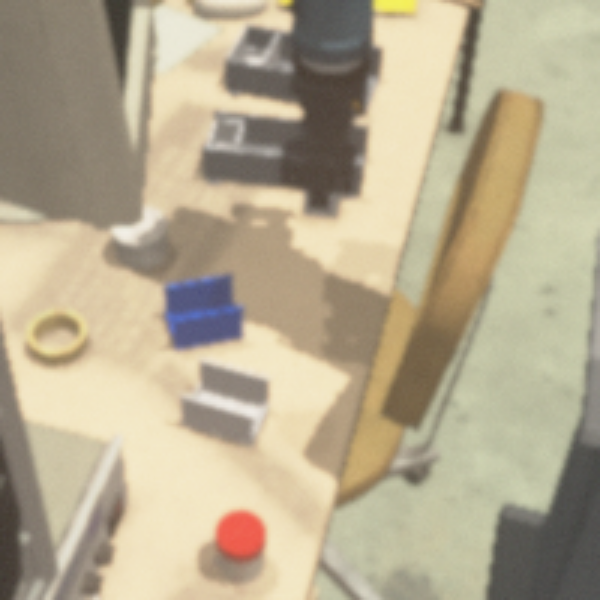

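The side view shows the pan empty and standing at (225,405), and the box in the gripper near (320,205). I'm lowering the box to the desk.

Request:
{"fn": "send_rows", "kwargs": {
  "steps": [
    [0,0,2.5,0],
    [0,0,2.5,0],
    [0,0,2.5,0],
    [0,0,1.5,0],
    [0,0,0.8,0],
    [0,0,0.5,0],
    [0,0,0.3,0],
    [0,0,0.1,0],
    [0,0,0,0],
    [0,0,0,0]
  ]
}}

```text
t: 10.25
eef_pos: [0.4598, 0.0197, 0.023]
eef_rot: [0.0, 0.999, 0.055, 0.0]
ft_force: [0.3, -0.1, -2.3]
width: 0.684
gripper_force: 15.0
```

Request:
{"fn": "send_rows", "kwargs": {
  "steps": [
    [0,0,0.1,0],
    [0,0,0.1,0],
    [0,0,0,0],
    [0,0,0,0]
  ]
}}

```text
t: 10.75
eef_pos: [0.4596, 0.0198, 0.0207]
eef_rot: [-0.0, 0.999, 0.055, -0.0]
ft_force: [-0.2, 0.3, -1.4]
width: 0.68
gripper_force: 15.0
```

Request:
{"fn": "send_rows", "kwargs": {
  "steps": [
    [0,0,0,0],
    [0,0,0,0],
    [0,0,0,0],
    [0,0,0,0],
    [0,0,0,0],
    [0,0,0,0]
  ],
  "jaw": 0
}}

```text
t: 11.5
eef_pos: [0.4596, 0.0198, 0.0207]
eef_rot: [0.0, 0.999, 0.055, 0.0]
ft_force: [0.3, 0.8, -0.7]
width: 0.999
gripper_force: 0.0
```

Request:
{"fn": "send_rows", "kwargs": {
  "steps": [
    [0,0,-0.5,0],
    [0,0,-1.5,0],
    [0,0,-2.5,0],
    [0,0,-3,0],
    [0,0,-3,0],
    [0,0,-2.5,0],
    [0,0,0,-10],
    [0,0,0,-10],
    [0,0,0,-10],
    [0,0,0,-10],
    [0,0,0,-10],
    [0,0,0,-10],
    [0,0,0,-10],
    [0,0,0,-10],
    [0,0,0,-10],
    [0,0,0,0]
  ]
}}

```text
t: 13.5
eef_pos: [0.4598, 0.0198, 0.1517]
eef_rot: [0.001, 0.668, 0.744, 0.0]
ft_force: [0.2, 0.6, -0.6]
width: 0.999
gripper_force: 0.0
```

```bash
python3 - <<'E'
from h import *
from rig import status,optics
s=status.state(); p,M=pose(s)
f=optics.grab_frame("wrist"); np.savez("w3.npz",**f,p=p,M=M); cv2.imwrite("pics/w3.png",f["img"][...,::-1])
W=wcloud(f,p,M); P=W.reshape(-1,3); P=P[np.isfinite(P[:,0])]
P=P[(abs(P[:,0]-.46)<.055)&(abs(P[:,1]-.02)<.055)]; z=P[:,2]
for lo,hi in((.012,.06),(.037,.046)):
    m=(z>lo)&(z<hi); print(lo,m.sum(),rect(P[m][:,:2]),np.percentile(z[m],[50,95]))
print("desk",np.median(z[z<.01]))
to(s,.46,.02,.016,6.5); print(s["t"])
row(W,np.array([.5385,-.1465]),6.5,.035)
E
```

```text
0.012 1486 (array([459.3,  19.9]), array([39. , 61.4]), 7.3) [0.04009957 0.04186574]
0.037 921 (array([459.3,  19.9]), array([39. , 61.4]), 7.3) [0.04084704 0.04207174]
desk -0.001241597890809104
at [0.4598 0.0198 0.1517] closing 6.2 shift cm [3.000e-02 1.000e-02 1.357e+01] turn -0.3 q6 -0.32
13.5
 rail 1 713 v mid 38.2 min/max [34.2 39.9] slope deg 0.3 u [-94.3  33. ] z 0.0503Traceback (most recent call last):
  File "<stdin>", line 11, in <module>
  File "h.py", line 30, in row
    m=top&(sgn*uv[:,1]>half-.01); k=np.polyfit(uv[m,0],uv[m,1],1)
                                    ~~~~~~~~~~^^^^^^^^^^^^^^^^^^^
    raise TypeError("expected non-empty vector for x")
TypeError: expected non-empty vector for x
```

View pics/w3.png

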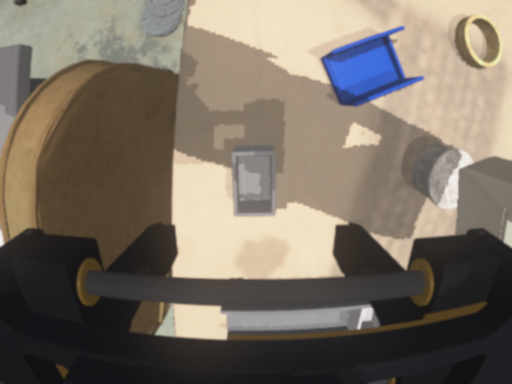

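The box stands on the desk at (254,181), top z 42 mm, in open space. I'm going down across its long sides.

Request:
{"fn": "send_rows", "kwargs": {
  "steps": [
    [0,0,3,-0.5],
    [0,0,3,0],
    [0,0,3,0],
    [0,0,2,0],
    [0,0,1.2,0],
    [0,0,0.7,0],
    [0,0,0.4,0],
    [0,0,0,0],
    [0,0,0,0]
  ]
}}

```text
t: 14.68
eef_pos: [0.46, 0.0197, 0.0182]
eef_rot: [0.0, 0.664, 0.748, 0.0]
ft_force: [0.4, -0.0, 0.2]
width: 1.0
gripper_force: 0.0
```

Request:
{"fn": "send_rows", "kwargs": {
  "steps": [
    [0,0,0,0],
    [0,0,0,0],
    [0,0,0,0],
    [0,0,0,0],
    [0,0,0,0],
    [0,0,0,0],
    [0,0,0,0],
    [0,0,0,0],
    [0,0,0,0],
    [0,0,0,0]
  ],
  "jaw": 1
}}

```text
t: 15.92
eef_pos: [0.4595, 0.0198, 0.0177]
eef_rot: [-0.0, 0.664, 0.748, -0.0]
ft_force: [-0.7, -0.2, 0.7]
width: 0.428
gripper_force: 15.0
```

Request:
{"fn": "send_rows", "kwargs": {
  "steps": [
    [0,0,-0.4,0],
    [0,0,-0.8,0],
    [0,0,-2,0],
    [0,0,-3,0],
    [0,0,-3,0],
    [0,0,-2,0],
    [0,0,-1,0],
    [0,0,0,0]
  ]
}}

```text
t: 16.92
eef_pos: [0.46, 0.0197, 0.1403]
eef_rot: [0.001, 0.664, 0.748, 0.0]
ft_force: [0.0, -0.8, -1.8]
width: 0.428
gripper_force: 15.0
```

```bash
python3 - <<'E'
from h import *
from rig import status
s=status.state(); p,M=pose(s); to(s,.5385-.02*np.cos(.113),-.1465-.02*np.sin(.113),.13,6.6); print(s["t"],s["width"]*88)
E
```

```text
at [0.46   0.0197 0.1403] closing 6.8 shift cm [-17.42   3.84   1.04] turn 0.2 q6 -0.33
16.925 37.70593086463702
```

Request:
{"fn": "send_rows", "kwargs": {
  "steps": [
    [-2,0.4,0,0],
    [-3,0.7,0,0],
    [-4,0.9,0,0],
    [-4,0.9,0,0],
    [-3,0.6,0,0],
    [-1.4,0.3,0,0],
    [0,0,0,0],
    [0,0,0,0]
  ]
}}

```text
t: 17.92
eef_pos: [0.5172, -0.1473, 0.1392]
eef_rot: [-0.001, 0.664, 0.748, -0.0]
ft_force: [-0.5, 0.3, -1.0]
width: 0.426
gripper_force: 15.0
```

```bash
python3 - <<'E'
from h import *
from rig import status,optics
s=status.state(); p,M=pose(s); to(s,.5385-.02*np.cos(.113),-.1465-.02*np.sin(.113),.022,6.6)
f=optics.grab_frame("wrist"); np.savez("w4.npz",**f,p=p,M=M); W=wcloud(f,p,M)
f=optics.grab_frame("top"); T=cloud(f); np.savez("top4.npz",**f)
for n,P in (("w",W),("t",T)):
  for c,a,h in (((.5385,-.1465),6.5,.035),((.562,-.3295),-1.6,.043)):
    try: print(n,h); row(P,np.array(c),a,h)
    except Exception as e: print(e)
# rows of cloud in tool frame: where box ends lie (held box)
q=((W.reshape(-1,3)-p)@M); m=np.isfinite(q[:,0])&(abs(q[:,0])<.045)&(abs(q[:,1])<.024)&(q[:,2]>-.03)&(q[:,2]<.03)
print("held",m.sum(),(1000*np.nanpercentile(q[m],[1,99],axis=0)).round(1))
E
```

```text
at [ 0.5172 -0.1473  0.1392] closing 6.8 shift cm [-0.17  0.13 11.72] turn 0.2 q6 -0.62
w 0.035
 rail 1 1079 v mid 37.0 min/max [34.3 39.2] slope deg 0.21 u [-94.2  33.2] z 0.0505
 rail -1 112 v mid -37.0 min/max [-40.  -35.9] slope deg 0.92 u [-96.1 -78.8] z 0.0501
 floor v [-35.2  25.3] u [-95.1  95.6] z 0.0029
w 0.043
 rail 1 731 v mid 45.8 min/max [42.  47.4] slope deg 0.2 u [-91.9  33.6] z 0.0502
expected non-empty vector for x
t 0.035
 rail 1 17 v mid 37.9 min/max [35.3 40.8] slope deg 1.88 u [ 5.7 34.4] z 0.0524
 rail -1 7 v mid -36.9 min/max [-39.6 -35. ] slope deg 12.09 u [-71.6 -61.4] z 0.0524
 floor v [-33.4  28.1] u [-69.5 107.3] z 0.0043
t 0.043
expected non-empty vector for x
held 9082 [[-28.3 -22.3 -27.5]
 [ 30.5  22.2  17.4]]
```

The row centre is confirmed to within 0.5 mm. I'm lowering the box into the row.

Request:
{"fn": "send_rows", "kwargs": {
  "steps": [
    [-0.15,0.1,0,0.2],
    [0,0,1.5,0],
    [0,0,2.5,0],
    [0,0,2.5,0],
    [0,0,2,0],
    [0,0,1.2,0],
    [0,0,0.8,0],
    [0,0,0.6,0],
    [0,0,0.4,0],
    [0,0,0,0],
    [0,0,0,0]
  ]
}}

```text
t: 19.4
eef_pos: [0.5193, -0.1501, 0.0251]
eef_rot: [0.0, 0.665, 0.746, 0.0]
ft_force: [-0.5, 0.2, -0.1]
width: 0.432
gripper_force: 15.0
```

Request:
{"fn": "send_rows", "kwargs": {
  "steps": [
    [0.1,0,0.15,0],
    [0,0,0.15,0],
    [0,0,0,0],
    [0,0,0,0]
  ]
}}

```text
t: 19.9
eef_pos: [0.5189, -0.1489, 0.0217]
eef_rot: [0.0, 0.665, 0.746, 0.0]
ft_force: [0.1, 0.1, 0.4]
width: 0.43
gripper_force: 15.0
```

Request:
{"fn": "send_rows", "kwargs": {
  "steps": [
    [0,0,0,0],
    [0,0,0,0],
    [0,0,0,0],
    [0,0,0,0],
    [0,0,0,0],
    [0,0,0,0],
    [0,0,0,0]
  ],
  "jaw": 0
}}

```text
t: 20.78
eef_pos: [0.5188, -0.1489, 0.0217]
eef_rot: [-0.0, 0.665, 0.746, -0.0]
ft_force: [0.1, -0.1, -0.6]
width: 1.0
gripper_force: 0.0
```

Request:
{"fn": "send_rows", "kwargs": {
  "steps": [
    [0,0,-0.5,0],
    [0,0,-1.5,0],
    [0,0,-2.5,0],
    [0,0,-3,0],
    [0,0,-3,0],
    [0,0,-3,0],
    [0,0,-1.5,0],
    [0,0,0,0]
  ]
}}

```text
t: 21.78
eef_pos: [0.5196, -0.1493, 0.1731]
eef_rot: [0.001, 0.665, 0.746, 0.0]
ft_force: [-0.7, -0.6, -0.2]
width: 1.0
gripper_force: 0.0
```

```bash
python3 - <<'E'
from h import *
from rig import status,optics
s=status.state(); p,M=pose(s); print(s["t"])
f=optics.grab_frame("wrist"); np.savez("w5.npz",**f,p=p,M=M); cv2.imwrite("pics/w5.png",f["img"][...,::-1])
P=wcloud(f,p,M).reshape(-1,3); P=P[np.isfinite(P[:,0])]
t=np.radians(6.6); e=np.array([[np.cos(t),np.sin(t)],[-np.sin(t),np.cos(t)]])
uv=(P[:,:2]-[.5385,-.1465])@e.T; z=P[:,2]
m=(abs(uv[:,1])<.0335)&(uv[:,0]>-.05)&(uv[:,0]<.02)&(z>.036)&(z<.052); print("box in row (u,v)",rect(uv[m]),np.percentile(z[m],[50,95]))
to(s,.497,.2525,.16,86.3)
E
```

```text
21.775
box in row (u,v) (array([-19.5,   0.6]), array([39.1, 60.4]), 0.2) [0.04474378 0.04606263]
at [ 0.5196 -0.1493  0.1731] closing 6.6 shift cm [40.17  2.35  1.25] turn -79.7 q6 -0.61
```

View pics/w5.png

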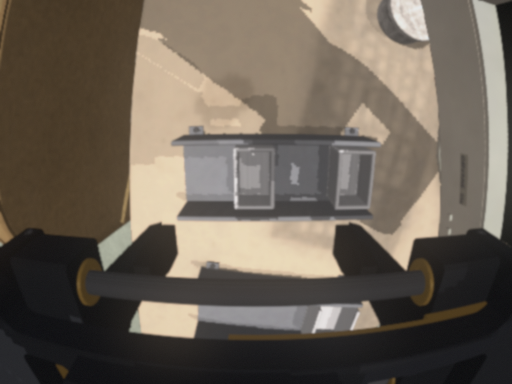

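The box stands crosswise in the narrow row at (254,178), centred to 0.6 mm with its top at 46 mm, so it is seated. Next is the pan.

Request:
{"fn": "send_rows", "kwargs": {
  "steps": [
    [3,0.2,0,0],
    [4.6,0.3,0,0],
    [4.6,0.3,0,0],
    [4.6,0.3,0,0],
    [4.6,0.3,0,0],
    [4.6,0.3,0,0],
    [4.6,0.2,0,0],
    [4.6,0.2,0,0],
    [3,0.1,0,0],
    [2,0.1,0,0],
    [0,0,0,-10],
    [0,0,0,-10],
    [0,0,0,-10],
    [0,0,0,-10],
    [0,0,0,-10],
    [0,0,0,-10],
    [0,0,0,-10],
    [0,0,0,-9.7],
    [0,0,0,0],
    [0,0,0,0]
  ]
}}

```text
t: 24.32
eef_pos: [0.4956, 0.2528, 0.1712]
eef_rot: [-0.0, 0.034, 0.999, -0.0]
ft_force: [-0.3, 0.4, -0.2]
width: 0.998
gripper_force: 0.0
```

```bash
python3 - <<'E'
from h import *
from rig import status,optics
s=status.state(); p,M=pose(s); print(s["t"])
f=optics.grab_frame("wrist")
P=wcloud(f,p,M).reshape(-1,3); P=P[np.isfinite(P[:,0])]; P=P[(abs(P[:,0]-.497)<.055)&(abs(P[:,1]-.253)<.042)]; z=P[:,2]
for lo,hi in((.01,.06),(.045,.06)):
    m=(z>lo)&(z<hi); print(m.sum(),rect(P[m][:,:2]),np.percentile(z[m],[50,95]))
to(s,.497,.2525,.016,86.3)
E
```

```text
24.325
1321 (array([498. , 251.7]), array([53.1, 76.5]), 86.5) [0.04034363 0.04993596]
648 (array([498. , 251.7]), array([53.1, 76.4]), 86.4) [0.04899223 0.05018765]
at [0.4956 0.2528 0.1712] closing 86.1 shift cm [-1.500e-01 -1.000e-02  1.552e+01] turn -0.2 q6 -1.24
```

Request:
{"fn": "send_rows", "kwargs": {
  "steps": [
    [-0.2,0,3,0],
    [0,0,3,0],
    [0,0,3,0],
    [0,0,2.5,0],
    [0,0,1.7,0],
    [0,0,1,0],
    [0,0,0.7,0],
    [0,0,0.4,0],
    [0,0,0,0],
    [0,0,0,0]
  ]
}}

```text
t: 25.62
eef_pos: [0.4982, 0.2531, 0.0193]
eef_rot: [0.0, 0.033, 0.999, 0.0]
ft_force: [-0.3, -0.5, -0.2]
width: 0.996
gripper_force: 0.0
```

Request:
{"fn": "send_rows", "kwargs": {
  "steps": [
    [0,0,0,0],
    [0,0,0,0],
    [0,0,0,0],
    [0,0,0,0],
    [0,0,0,0],
    [0,0,0,0],
    [0,0,0,0],
    [0,0,0,0]
  ],
  "jaw": 1,
  "force": 20
}}

```text
t: 26.62
eef_pos: [0.4977, 0.2529, 0.0188]
eef_rot: [-0.0, 0.033, 0.999, -0.0]
ft_force: [-1.6, -1.2, 1.7]
width: 0.589
gripper_force: 20.0
```

Request:
{"fn": "send_rows", "kwargs": {
  "steps": [
    [0,0,-0.4,0],
    [0,0,-0.8,0],
    [0,0,-2,0],
    [0,0,-3,0],
    [0,0,-3,0],
    [0,0,-3,0],
    [0,0,-2,0],
    [0,0,-1,0],
    [0,0,0,0]
  ]
}}

```text
t: 27.75
eef_pos: [0.498, 0.2531, 0.1713]
eef_rot: [0.001, 0.033, 0.999, 0.0]
ft_force: [0.3, -0.5, -2.1]
width: 0.589
gripper_force: 20.0
```

```bash
python3 - <<'E'
from h import *
from rig import status
s=status.state(); to(s,.45,-.05,.165,-1.6); to(s,.45,-.05,.165,86);print(s["t"],s["width"]*88,s["q"].round(2))
E
```

```text
at [0.498  0.2531 0.1713] closing 86.3 shift cm [  2.82 -30.56   0.61] turn 87.9 q6 -1.25
at [0.498  0.2531 0.1713] closing 86.3 shift cm [  2.82 -30.56   0.61] turn 0.3 q6 -1.25
27.75 51.79454898111814 [ 0.26  0.21  1.71  0.    1.21 -1.25]
```

Pan held at 52 mm opening. I turn it, then carry it to the wide row.

Request:
{"fn": "send_rows", "kwargs": {
  "steps": [
    [0,0,0,7],
    [0,0,0,10],
    [0,0,0,10],
    [0,0,0,10],
    [0,0,0,10],
    [0,0,0,10],
    [0,0,0,10],
    [0,0,0,10],
    [0,0,0,7],
    [0,0,0,3.9],
    [0,0,0,0]
  ]
}}

```text
t: 29.12
eef_pos: [0.497, 0.2527, 0.1694]
eef_rot: [-0.001, 0.717, 0.697, -0.001]
ft_force: [-0.5, -0.8, -1.5]
width: 0.585
gripper_force: 20.0
```

Request:
{"fn": "send_rows", "kwargs": {
  "steps": [
    [-2,0.2,0,0],
    [-3.5,0.4,0,0],
    [-4,0.4,0,0],
    [-4,0.4,0,0],
    [-4,0.4,0,0],
    [-4,0.4,0,0],
    [-4,0.4,0,0],
    [-4,0.4,0,0],
    [-4,0.4,0,0],
    [-4,0.4,0,0],
    [-4,0.4,0,0],
    [-4,0.4,0,0],
    [-4,0.4,0,0],
    [-3.5,0.4,0,0],
    [-3,0.4,0,0],
    [-2,0.2,0,0],
    [0,0,0,0],
    [0,0,0,0]
  ]
}}

```text
t: 31.38
eef_pos: [0.5409, -0.3276, 0.1704]
eef_rot: [-0.001, 0.717, 0.697, 0.0]
ft_force: [0.2, 0.0, -1.5]
width: 0.588
gripper_force: 20.0
```

```bash
python3 - <<'E'
from h import *
from rig import status,optics
s=status.state(); p,M=pose(s); print(s["t"],s["width"]*88)
f=optics.grab_frame("wrist"); np.savez("w6.npz",**f,p=p,M=M); cv2.imwrite("pics/w6.png",f["img"][...,::-1])
W=wcloud(f,p,M)
to(s,.542,-.329,.0228,-1.5)
q=((W.reshape(-1,3)-p)@M); m=np.isfinite(q[:,0])&(abs(q[:,0])<.05)&(abs(q[:,1])<.028)&(q[:,2]>-.035)&(q[:,2]<.03)
print("held",m.sum(),(1000*np.nanpercentile(q[m],[1,99],axis=0)).round(1))
row(W,np.array([.562,-.3295]),-1.5,.043)
E
```

```text
31.375 51.722109552246636
at [ 0.5409 -0.3276  0.1704] closing -1.6 shift cm [-0.16  0.13 14.76] turn -0.1 q6 -0.7
held 13904 [[-35.  -26.  -31.2]
 [ 38.1  26.5  18.3]]
 rail 1 818 v mid 44.5 min/max [41.9 46.5] slope deg -0.07 u [-95.   33.8] z 0.0506
 rail -1 1 v mid -45.1 min/max [-45.1 -45.1] slope deg 13.19 u [-96.2 -96.2] z 0.0465
 floor v [-35.1  35.3] u [-94.9  98. ] z 0.0031h.py:30: RankWarning: Polyfit may be poorly conditioned
  m=top&(sgn*uv[:,1]>half-.01); k=np.polyfit(uv[m,0],uv[m,1],1)
```

View pics/w6.png

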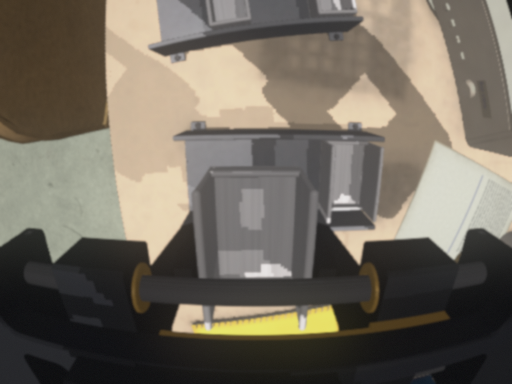

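The wrist view shows the held pan at (255,225) above the wide row, with the pan copy at (352,185). To keep the opening finger off that copy I place it at row y +35 mm.

Request:
{"fn": "send_rows", "kwargs": {
  "steps": [
    [-0.2,-0.7,0,0],
    [0,-0.7,0,0],
    [0,0,2,0],
    [0,0,3,0],
    [0,0,3,0],
    [0,0,2.4,0],
    [0,0,1.5,0],
    [0,0,1,0],
    [0,0,0.8,0],
    [0,0,0.5,0],
    [0,0,0.2,0],
    [0,0,0,0],
    [0,0,0,0]
  ]
}}

```text
t: 33.05
eef_pos: [0.5274, -0.3304, 0.0272]
eef_rot: [0.0, 0.717, 0.697, 0.0]
ft_force: [0.1, -0.3, -1.9]
width: 0.588
gripper_force: 20.0
```

Request:
{"fn": "send_rows", "kwargs": {
  "steps": [
    [0.1,0,0.2,0],
    [0,0,0.15,0],
    [0,0,0.1,0],
    [0,0,0,0],
    [0,0,0,0]
  ]
}}

```text
t: 33.67
eef_pos: [0.5271, -0.329, 0.0228]
eef_rot: [-0.0, 0.717, 0.697, -0.0]
ft_force: [-2.6, 2.6, 5.0]
width: 0.59
gripper_force: 20.0
```

Contact with the floor at the expected height, so I release and back off.

Request:
{"fn": "send_rows", "kwargs": {
  "steps": [
    [0,0,0,0],
    [0,0,0,0],
    [0,0,0,0],
    [0,0,0,0],
    [0,0,0,0],
    [0,0,0,0],
    [0,0,0,0]
  ],
  "jaw": 0
}}

```text
t: 34.55
eef_pos: [0.5272, -0.3291, 0.0222]
eef_rot: [0.0, 0.717, 0.697, 0.0]
ft_force: [-0.2, 0.5, -0.2]
width: 1.0
gripper_force: 0.0
```

Request:
{"fn": "send_rows", "kwargs": {
  "steps": [
    [0,0,-0.5,0],
    [0,0,-1.5,0],
    [0,0,-2.5,0],
    [0,0,-3,0],
    [0,0,-3,0],
    [0,0,-3,0],
    [0,0,-3,0],
    [0,0,-1.5,0],
    [0,0,0,0],
    [0,0,0,0]
  ]
}}

```text
t: 35.8
eef_pos: [0.5266, -0.3286, 0.201]
eef_rot: [-0.001, 0.717, 0.697, -0.0]
ft_force: [-0.0, 0.5, -0.2]
width: 1.003
gripper_force: 0.0
```

```bash
python3 - <<'E'
from h import *
from rig import status,optics
s=status.state(); p,M=pose(s); print(s["t"])
f=optics.grab_frame("wrist"); cv2.imwrite("pics/w7.png",f["img"][...,::-1])
P=wcloud(f,p,M).reshape(-1,3); P=P[np.isfinite(P[:,0])]; z=P[:,2]
def show(n,c,a,u0,hu,hv,lo,hi):
    t=np.radians(a); e=np.array([[np.cos(t),np.sin(t)],[-np.sin(t),np.cos(t)]])
    uv=(P[:,:2]-c)@e.T; m=(abs(uv[:,1])<hv)&(abs(uv[:,0]-u0)<hu)&(z>lo)&(z<hi)
    print(n,m.sum(),rect(uv[m]),np.percentile(z[m],[5,50,95]).round(4))
show("pan",[.562,-.3303],-1.5,-.035,.04,.0405,.012,.062)
show("box",[.5385,-.1465],6.6,-.02,.035,.0335,.036,.052)
f=optics.grab_frame("side"); P=cloud(f).reshape(-1,3); z=P[:,2]
show("pan side",[.562,-.3303],-1.5,-.035,.04,.0405,.012,.062)
E
```

```text
35.8
pan 1112 (array([-34.6,   0.2]), array([75.6, 53.3]), 89.9) [0.0154 0.0446 0.054 ]
box 383 (array([-19.3, -12.8]), array([36.4, 39.1]), 89.7) [0.0386 0.0446 0.0461]
pan side 89 (array([-34.8,  -0.5]), array([79.2, 80. ]), 0.1) [0.0135 0.0375 0.0539]
```

View pics/w7.png

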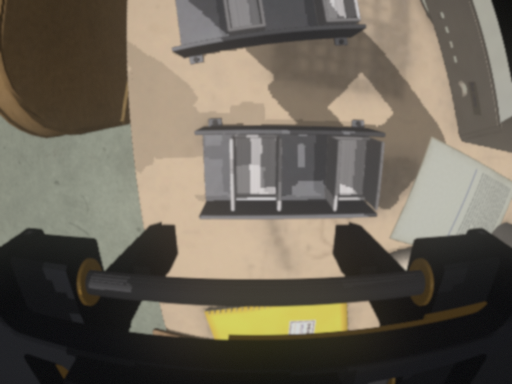

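The pan stands at (256,172) in the wide row, centred to 0.2 mm, square, with its top at 54 mm. The box is still in place at (243,10).

```bash
python3 -c "
from rig import robot
print(robot.job_done())"
```

```text
the job is handed in; nothing more can be done
None
```

The small box stands crosswise in the narrow row and the pan crosswise in the wide row, both let go and the job handed in at about 36 s; I have not seen the verdict.

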